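# Load the vented grain jars into the incubator tray

### The job

Gather the three grain jars that have a black filter in the lid into the white carrying tray, each standing upright in the pocket whose mat has the colour of its lid. Keep them upright, set them down rather than drop them, and let go. Leave the three jars with plain lids and the wash bottle standing where they are.

Things in the scene. Friction and masses are not known exactly. Their poses are not given: they have to be found in the camera images.
- vented_blue_center (a point): Jar with a blue lid that has a black round filter (25 mm across) in the middle of its top; belongs in the tray. Glass jar of grain, round, 50 mm in diameter (lid, the top 16 mm, is 51), 80 mm tall, about 0.2 kg, standing upright and loose on the bench. The point is its centre, 40 mm above its underside; z is up along the jar.
- vented_yellow_center (a point): Jar with a yellow lid that has a black round filter (25 mm across) in the middle of its top; belongs in the tray. Glass jar of grain, round, 50 mm in diameter (lid, the top 16 mm, is 51), 80 mm tall, about 0.2 kg, standing upright and loose on the bench. The point is its centre, 40 mm above its underside; z is up along the jar.
- vented_red_center (a point): Jar with a red lid that has a black round filter (25 mm across) in the middle of its top; belongs in the tray. Glass jar of grain, round, 50 mm in diameter (lid, the top 16 mm, is 51), 80 mm tall, about 0.2 kg, standing upright and loose on the bench. The point is its centre, 40 mm above its underside; z is up along the jar.
- plain_blue_center (a point): Look-alike: jar of the same size, grain and blue lid colour (50 mm in diameter, 80 mm tall), but its lid is plain blue all over, with no black filter. Loose and upright. The point is its centre, 40 mm above its underside. To be left where it stands.
- plain_yellow_center (a point): Look-alike: jar of the same size, grain and yellow lid colour (50 mm in diameter, 80 mm tall), but its lid is plain yellow all over, with no black filter. Loose and upright. The point is its centre, 40 mm above its underside. To be left where it stands.
- plain_red_center (a point): Look-alike: jar of the same size, grain and red lid colour (50 mm in diameter, 80 mm tall), but its lid is plain red all over, with no black filter. Loose and upright. The point is its centre, 40 mm above its underside. To be left where it stands.
- pad_blue: Blue mat, 70 x 70 x 2 mm, flooring one of three pockets of the white fixed tray. Origin: centre of its underside, 5 mm above the bench (a jar on it has its underside 7 mm up). Pockets lie in a row along the mat's x, 80 mm apart, in any colour order, each 72 x 72 mm inside, centred on its mat; walls 8 mm thick, rims 24 mm above the bench; low grip bars stick out 20 mm at the row's ends.
- pad_yellow: Yellow mat, 70 x 70 x 2 mm, flooring one of three pockets of the white fixed tray. Origin: centre of its underside, 5 mm above the bench (a jar on it has its underside 7 mm up). Pockets lie in a row along the mat's x, 80 mm apart, in any colour order, each 72 x 72 mm inside, centred on its mat; walls 8 mm thick, rims 24 mm above the bench; low grip bars stick out 20 mm at the row's ends.
- pad_red: Red mat, 70 x 70 x 2 mm, flooring one of three pockets of the white fixed tray. Origin: centre of its underside, 5 mm above the bench (a jar on it has its underside 7 mm up). Pockets lie in a row along the mat's x, 80 mm apart, in any colour order, each 72 x 72 mm inside, centred on its mat; walls 8 mm thick, rims 24 mm above the bench; low grip bars stick out 20 mm at the row's ends.
- wash_bottle_center (a point): Squeeze wash bottle, bystander: white body 62 mm in diameter, blue cap, thin spout reaching 50 mm sideways, roughly away from the robot, 178 mm tall in all, loose and upright beyond the jars. The point is on its axis, 50 mm above its underside. To be left alone.

How it is judged:
At the end, for the whole second after the job is handed in: Each vented jar is upright (6 deg), at rest and released on the mat of its lid colour (centre within 17 mm of the mat's, height within 5 mm of standing on it); the plain-lidded jars are upright and within 20 mm of their starts, the wash bottle upright and within 25 mm (horizontal distance between vented_blue_center and pad_blue below 0.017 m and height (world z) of vented_blue_center between 0.042 and 0.052 m and angle between each of vented_blue_center, vented_yellow_center, vented_red_center, plain_blue_center, plain_yellow_center, plain_red_center, wash_bottle_center's own z axis and vertical below 0.1 rad and linear speed of each of vented_blue, vented_yellow, vented_red below 0.02 m/s and angular speed of each of vented_blue, vented_yellow, vented_red below 0.2 rad/s and horizontal distance between vented_yellow_center and pad_yellow below 0.017 m and height (world z) of vented_yellow_center between 0.042 and 0.052 m and horizontal distance between vented_red_center and pad_red below 0.017 m and height (world z) of vented_red_center between 0.042 and 0.052 m and distance of each of plain_blue_center, plain_yellow_center, plain_red_center from where it was at the start of the episode below 0.02 m and distance of wash_bottle_center from where it was at the start of the episode below 0.025 m); the robot touches nothing.
It fails at once if a vented jar is tipped by more than 34 degrees (angle between any of vented_blue_center, vented_yellow_center, vented_red_center's own z axis and vertical above 0.6 rad).
It fails at once if a vented jar is dropped (falls freely by more than about 25 mm) or thrown ((linear speed of vented_blue above 0.7 m/s and contact force between vented_blue and the fingers below 0.05 N) or (linear speed of vented_yellow above 0.7 m/s and contact force between vented_yellow and the fingers below 0.05 N) or (linear speed of vented_red above 0.7 m/s and contact force between vented_red and the fingers below 0.05 N)).
It fails at once if a plain-lidded jar is moved by more than 20 mm (distance of any of plain_blue_center, plain_yellow_center, plain_red_center from where it was at the start of the episode above 0.02 m).
It fails at once if the wash bottle is moved by more than 25 mm (distance of wash_bottle_center from where it was at the start of the episode above 0.025 m).
It also fails if it takes over 90 s, if anything falls off the work surface, if the arm or the gripper's body presses on something with over 40 N, if the wrist force passes 120 N, or if a joint passes its speed limit or range.

### The arm

A 7-joint arm with a two-finger parallel gripper is mounted at the origin on the work surface. World frame = base frame: x ahead of the robot, y to its left, z up, the work surface at z = 0. Lengths are in m, angles in rad, forces in N, time in s.
With the tool pointing down it reaches from about 0.4 to 0.925 m from the base axis. Payload 4.1 kg.
Tool frame: the origin (TCP) lies between the finger pads; the fingertips stand manip.tip_extent ahead of it and the grasp point (between the pads) lies 5 mm behind it (manip.tip_extent is the distance from the TCP to the fingertips, in m); z points along the fingers, y is the direction in which the jaws open and shut (so a half turn about z gives the same grasp; the last joint's range is limited). The gripper opens to 85 mm and grips with 20 to 120 N. Pads are 22 mm wide; open, the fingers measure 114 mm over their backs; the gripper's body (76 mm by 85 mm) begins 54 mm behind the grasp point. The pads swing forward as they close: fully open they stand 13 mm farther back than shut.
Start: joints at [1.231, 0.398, 0.045, 1.537, -0.019, 1.207, -0.051], TCP at [0.155, -0.631, 0.245] pointing down, gripper open.
Joint ranges: [-2.82, 2.82], [-0.49, 2.23], [-1.37, 1.46], [0, 2.46], [-1.36, 4.5], [0.23, 2], [-2.94, 2.94]. Speed limits (rad/s): [2.57, 2.57, 3.14, 3.14, 3.14, 3.14, 3.14].

### API

Orientations are given as a unit quaternion [w, x, y, z].
In Python, from cell import manip gives the robot as it stands. The module is installed in compiled form; this text tells all that it offers.
- The arm moves only by the tool apply_moves, never from a script. Its argument "plan" is a list of rows, each a list of 3 entries, a list of its own where there are three numbers: the shift along the tool's x, y, z in m, then the turn about the tool's z in rad, then the closure, from -1 (fully open) to 1 (shut). In form: [[[x, y, z], twist, hand], ...]. A call has 1 to 8 rows; each row is the pose to reach, as a shift and turn from the pose commanded when the call began, along the tool's axes at that moment; what a row does not reach only later rows make up. A row lasts 1/12 s, in which the tool goes at most 41.7 mm and 7.16 degrees, less where a joint would pass 70% of its speed; a pose out of reach is approached as far as the arm can. A call with a gripper value outside its range is refused whole. The fingers move at their own pace and stop on an object; the grip force is fixed at half the most. Time passes only in rows, so rows that repeat a pose let the fingers close. It gives the time, the measured TCP pose, the force and the opening at its end, in the units of the state.
- manip.state(): the state, without advancing time (a new reading comes with each control period).
- manip.snapshot(name): name is "side" or "top" or "wrist"; returns a dict with "color" (480x640x3 uint8, blue, green, red), "depth" (480x640 float32, m along the optical axis (not along the pixel's ray), 0 where there is no reading), "fx", "fy", "cx", "cy" (pixels), "k1" (the pictures are not rectified: a ray, as slopes to the right and down, at radius r is drawn at 1 + k1 r^2 times it, then the intrinsics apply), "camera_from_world" (4x4, takes a point from world to camera coordinates); the wrist camera has in their place "tool_from_camera" (4x4, takes a point from camera to tool coordinates, whose origin is the TCP and whose axes are the flange's). Camera axes: x right, y up, looking along -z (the intrinsics and any distortion apply to the point x, -y, -z); pixel columns grow to the right and rows downward; lengths in m; the calibration is good to about 2 mm. A picture is of the moment at which its call begins: read the wrist's pose just before it.
- manip.job_done(): hands the job in, once; it reports no verdict.
The state is a dict: "t": time; "joint_positions": joint angles; "qd": joint speeds; "effort": joint torques, N m; "tcp_pos": TCP position; "tool_rot": TCP orientation; "wrist_force": force on the tool from outside, world axes, zero at the start; "ft_torque": the same for the moment, N m; "finger_gap": finger opening in m.
Only numpy, scipy, OpenCV 4.12 (cv2) and the standard library are available. Lean on these libraries where they do the work, as an engineer would, in place of code of your own. Each camera call takes 0.05 s, during which the arm holds its last target.

## Working session

There is one attempt and no reset: what is moved stays moved. The work goes in short steps, Python scripts to look and compute and a tool call to move; the robot and the scene stay as the last step left them, time stands still between calls to the robot, and variables do not carry over. Pictures are saved under pics/ and viewed, and the job is handed in when it is done.

Besides the shell and the picture viewer there is one more tool, called after ">>>" as name(argument=value, ...) on one line, values as JSON. apply_moves: Moves the arm, as the interface text tells. Its arguments: {"type":"object","properties":{"plan":{"type":"array"}},"required":["plan"]}

```bash
mkdir -p pics; ls
python3 - <<'E'
from cell import manip
import cv2,numpy as np
s=manip.state()
for k in s: print(k,np.round(s[k],4))
print(manip.tip_extent)
for n in ("top","side","wrist"):
    p=manip.snapshot(n); cv2.imwrite(f"pics/{n}0.png",p["color"]); np.savez(f"{n}0.npz",**p)
    print(n,{k:np.round(v,4) for k,v in p.items() if k not in("color","depth")}, p["depth"].min(),p["depth"].max())
E
```

```text
pics
t 0.0
joint_positions [ 1.231   0.3992  0.045   1.5379 -0.0187  1.2069 -0.0507]
qd [-0.0004  0.0001 -0.0013  0.0002  0.0018  0.0018  0.0008]
effort [-5.00000e-04 -4.75120e+01  1.36450e+00 -2.54218e+01  1.16000e-02
  9.70000e-03 -0.00000e+00]
tcp_pos [ 0.1549 -0.6306  0.2443]
tool_rot [-9.000e-04  9.928e-01  1.202e-01 -2.000e-04]
wrist_force [0.1994 0.3233 0.4716]
ft_torque [-0.0051 -0.0319  0.0272]
finger_gap 0.0854
0.014
top {'fx': np.float64(537.8186), 'fy': np.float64(537.8186), 'cx': np.float64(320.9454), 'cy': np.float64(232.197), 'k1': np.float64(-0.03), 'camera_from_world': array([[-0.0283, -0.9994, -0.0188,  0.0619],
       [ 0.9975, -0.0294,  0.0636, -0.5776],
       [-0.0641, -0.0169,  0.9978, -1.0872],
       [ 0.    ,  0.    ,  0.    ,  1.    ]])} 0.0 1.9736876
side {'fx': np.float64(472.7345), 'fy': np.float64(472.7345), 'cx': np.float64(316.7097), 'cy': np.float64(243.119), 'k1': np.float64(-0.0426), 'camera_from_world': array([[-0.7428, -0.6694, -0.0097,  0.4608],
       [ 0.4884, -0.5518,  0.676 , -0.2882],
       [-0.4579,  0.4974,  0.7368, -0.5517],
       [ 0.    ,  0.    ,  0.    ,  1.    ]])} 0.0 2.9673705
wrist {'fx': np.float64(401.5612), 'fy': np.float64(401.5612), 'cx': np.float64(317.0266), 'cy': np.float64(236.38), 'k1': np.float64(-0.0115), 'tool_from_camera': array([[ 5.000e-04,  9.534e-01,  3.016e-01,  7.650e-02],
       [ 1.000e+00, -7.000e-04,  5.000e-04, -2.000e-04],
       [ 6.000e-04,  3.016e-01, -9.534e-01, -1.274e-01],
       [ 0.000e+00,  0.000e+00,  0.000e+00,  1.000e+00]])} 0.0 1.4679617
```

View pics/top0.png

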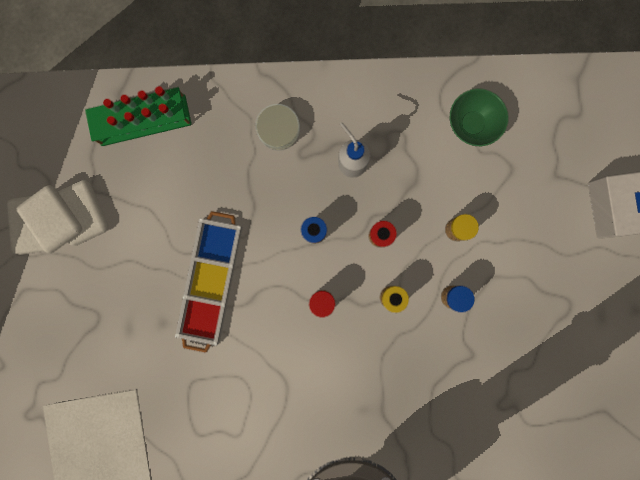

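View pics/side0.png

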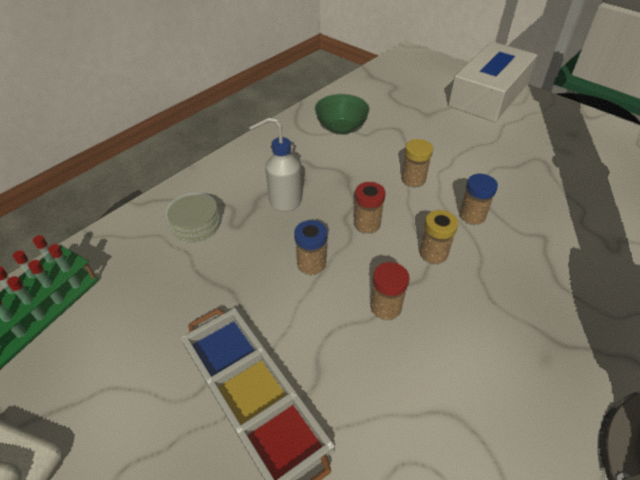

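View pics/wrist0.png

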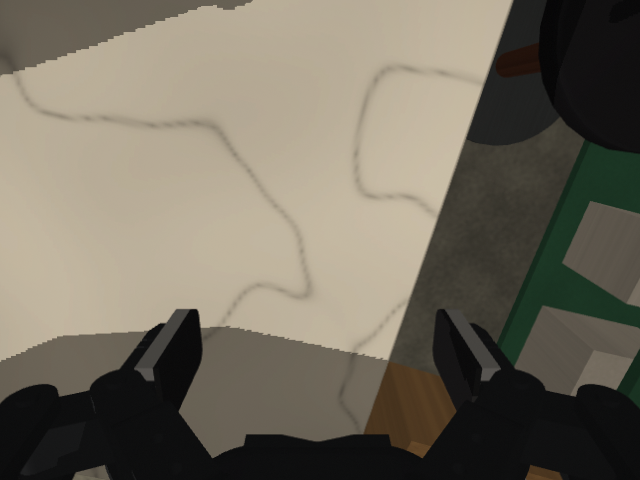

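The top view shows the vented jars: blue (314,230), red (383,234) and yellow (396,299). The plain ones are yellow (464,228), red (322,304) and blue (460,299). The mats are blue (217,243), yellow (210,280) and red (201,319), and the bottle is at (354,155). The side view agrees.

```bash
cat > h.py <<'E'
import numpy as np, cv2
def K(p): return np.array([[p["fx"],0,p["cx"]],[0,p["fy"],p["cy"]],[0,0,1.]])
def rays(p,uv):
    n=cv2.undistortPoints(np.asarray(uv,float).reshape(-1,1,2),K(p),np.array([float(p["k1"]),0,0,0])).reshape(-1,2)
    return np.c_[n[:,0],-n[:,1],-np.ones(len(n))]
def quat(q): 
    from scipy.spatial.transform import Rotation as R
    return R.from_quat(np.r_[q[1:],q[0]]).as_matrix()
def wfc(p,st=None):
    if "camera_from_world" in p: return np.linalg.inv(p["camera_from_world"])
    T=np.eye(4);T[:3,:3]=quat(st["tool_rot"]);T[:3,3]=st["tcp_pos"]; return T@p["tool_from_camera"]
def cloud(p,T,uv):
    uv=np.asarray(uv); d=p["depth"][uv[:,1],uv[:,0]]
    return (rays(p,uv)*d[:,None])@T[:3,:3].T+T[:3,3]
def onplane(p,T,uv,z):
    r=rays(p,uv)@T[:3,:3].T; o=T[:3,3]; return o+r*((z-o[2])/r[:,2])[:,None]
def project(p,T,X):
    c=(np.atleast_2d(X)-T[:3,3])@T[:3,:3]; a=c[:,0]/-c[:,2]; b=-c[:,1]/-c[:,2]; f=1+float(p["k1"])*(a*a+b*b)
    return np.c_[a*f*p["fx"]+p["cx"],b*f*p["fy"]+p["cy"]]
def mask(img,c):
    h=cv2.cvtColor(img,cv2.COLOR_BGR2HSV);H,S,V=[h[...,i].astype(int) for i in range(3)]
    g=(S>130)&(V>50)
    return g&{"blue":(H>100)&(H<130),"yellow":(H>18)&(H<32),"red":(H<8)|(H>172)}[c]
def triang(obs): # [(o,ray)]
    A=0;b=0
    for o,r in obs:
        r=r/np.linalg.norm(r);M=np.eye(3)-np.outer(r,r);A=A+M;b=b+M@o
    X=np.linalg.solve(A,b); return X,[np.linalg.norm((np.eye(3)-np.outer(r,r)/(r@r))@(X-o)) for o,r in obs]
E
python3 - <<'E'
from h import *
P={n:dict(np.load(n+"0.npz")) for n in("top","side")}
for p in P.values():
    for k in("fx","fy","cx","cy","k1"): p[k]=float(p[k])
seeds={"top":dict(vb=(314,222,"blue"),vr=(383,225,"red"),vy=(396,290,"yellow"),py=(464,228,"yellow"),pr=(322,304,"red"),pb=(460,299,"blue"),Mb=(217,243,"blue"),My=(210,280,"yellow"),Mr=(201,319,"red")),
"side":dict(vb=(298,240,"blue"),vr=(357,195,"red"),vy=(430,225,"yellow"),py=(418,150,"yellow"),pr=(391,279,"red"),pb=(481,188,"blue"),Mb=(225,348,"blue"),My=(253,390,"yellow"),Mr=(285,438,"red"))}
for k in seeds["top"]:
    obs=[]
    for n in P:
        p=P[n];T=wfc(p);u,v,c=seeds[n][k]
        m=mask(p["color"],c).astype(np.uint8)
        _,L,st,ce=cv2.connectedComponentsWithStats(m)
        l=L[v-2:v+3,u-2:u+3];l=l[l>0]
        if not len(l): print(k,n,"no");continue
        l=l[0]; b=(L==l); cn,_=cv2.findContours(b.astype(np.uint8),cv2.RETR_EXTERNAL,cv2.CHAIN_APPROX_NONE)
        fill=np.zeros_like(m);cv2.drawContours(fill,cn,-1,1,-1)
        ys,xs=np.nonzero(fill);uv=np.c_[xs,ys];C=cloud(p,T,uv);C=C[p["depth"][ys,xs]>0]
        zt=np.percentile(C[:,2],90)
        top=C[abs(C[:,2]-np.median(C[C[:,2]>zt-.006][:,2]))<.005] if k[0]!="M" else C
        mm=(top.min(0)+top.max(0))/2
        print(k,n,st[l][:4],"cloud mean",np.round(top.mean(0),4),"mid",np.round(mm[:2],4),"ext",np.round(np.ptp(top,axis=0),3))
        if k[0]=="M":
            r=cv2.minAreaRect(cn[0]); q=onplane(p,T,cv2.boxPoints(cv2.minAreaRect(np.vstack(cn))),.007); print("   box",np.round(q[:,:2],3).tolist())
            obs.append((T[:3,3],(rays(p,[ce[l]])@T[:3,:3].T)[0]))
        else:
            c0=project(p,T,[top.mean(0)]); obs.append((T[:3,3],(rays(p,c0)@T[:3,:3].T)[0]))
    print("  tri",triang(obs))
p=P["top"];T=wfc(p);ys,xs=np.mgrid[140:175,340:370];C=cloud(p,T,np.c_[xs.ravel(),ys.ravel()]);C=C[C[:,2]>.09];print("bottle",C.mean(0),C.max(0))
E
```

```text
vb top [301 217  26  25] cloud mean [0.5813 0.0585 0.0805] mid [0.5817 0.0585] ext [0.047 0.049 0.009]
vb side [296 221  30  28] cloud mean [0.5781 0.0607 0.0814] mid [0.579  0.0597] ext [0.048 0.05  0.008]
  tri (array([0.5811132 , 0.05823294, 0.0774617 ]), [np.float64(0.0005262296023888345), np.float64(0.0005262296023887421)])
vr top [370 221  27  26] cloud mean [ 0.5692 -0.0753  0.0805] mid [ 0.5692 -0.0754] ext [0.049 0.049 0.01 ]
vr side [355 182  30  26] cloud mean [ 0.5668 -0.074   0.0814] mid [ 0.5683 -0.0756] ext [0.05  0.051 0.008]
  tri (array([ 0.56872058, -0.075753  ,  0.079142  ]), [np.float64(0.0006327503286593317), np.float64(0.0006327503286593846)])
vy top [381 286  28  27] cloud mean [ 0.4421 -0.0942  0.0803] mid [ 0.4421 -0.0946] ext [0.05 0.05 0.01]
vy side [425 210  33  30] cloud mean [ 0.4401 -0.093   0.0813] mid [ 0.4407 -0.0953] ext [0.051 0.05  0.009]
  tri (array([ 0.44143728, -0.09461681,  0.07928965]), [np.float64(0.0006767339183273513), np.float64(0.0006767339183273421)])
py top [451 214  28  26] cloud mean [ 0.5774 -0.2349  0.0803] mid [ 0.5781 -0.2357] 
[... 1737 characters left out ...]
.252], [0.466, 0.318]]
  tri (array([0.48566293, 0.28002433, 0.01202788]), [np.float64(0.0003226508631750529), np.float64(0.0003226508631751485)])
Mr top [183 300  37  38] cloud mean [0.4074 0.299  0.0071] mid [0.4081 0.2991] ext [0.078 0.077 0.014]
   box [[0.382, 0.339], [0.448, 0.324], [0.433, 0.259], [0.367, 0.274]]
Mr side [248 406  73  74] cloud mean [0.4078 0.2966 0.0086] mid [0.4088 0.2959] ext [0.077 0.08  0.007]
   box [[0.449, 0.325], [0.434, 0.254], [0.369, 0.27], [0.385, 0.336]]
  tri (array([0.40733484, 0.2977135 , 0.01097363]), [np.float64(0.0005434040624141338), np.float64(0.0005434040624140927)])
bottle [ 0.71669518 -0.0223465   0.12578094] [0.75197931 0.02651399 1.12265471]
```

The measurements hold up. Lid tops come out at z ≈ 0.080, the mats are 80 mm apart at about 7 mm height, and the tray row is yawed about −12.7°. I'll keep one tool yaw throughout, with the jaws across the row (tool y at 77.3° and the camera facing the robot), and first move and turn towards the yellow jar.

```bash
cat > go.py <<'E'
from h import *; from cell import manip; import sys
YAW=np.deg2rad(77.3)
W=dict(vb=(.5805,.0587),vr=(.5685,-.0753),vy=(.4415,-.0945),Mb=(.5645,.263),My=(.486,.281),Mr=(.4075,.2985))
def rep(t=None,z=None):
    s=manip.state();R=quat(s["tool_rot"]);p=np.array(s["tcp_pos"])
    yaw=np.arctan2(R[1,1],R[0,1])
    print("t",np.round(s["t"],2),"tcp",np.round(p,4),"yaw",np.round(np.rad2deg(yaw),1),"tilt",np.round(np.rad2deg(np.arccos(-R[2,2])),2),"gap",np.round(s["finger_gap"],4),"F",np.round(s["wrist_force"],1))
    print("q",np.round(s["joint_positions"],2))
    if t:
        X=np.r_[W[t],z]; tw=-(YAW-yaw); print("shift",np.round(R.T@(X-p),4),"twist",np.round(tw,3),"or",np.round(tw+2*np.pi,3))
if __name__=="__main__": rep(sys.argv[1],float(sys.argv[2]))
E
python3 go.py vy .22
```

```text
t 0.15 tcp [ 0.1549 -0.6308  0.2445] yaw -76.2 tilt 0.09 gap 0.0855 F [-0.1  0.2  0.4]
q [ 1.23  0.4   0.05  1.54 -0.02  1.21 -0.05]
shift [ 0.4062 -0.4524  0.0251] twist -2.679 or 3.604
```

>>> apply_moves(plan=[[[0.025, -0.028, 0], -0.1, -1], [[0.05, -0.056, 0], -0.2, -1], [[0.075, -0.084, 0], -0.3, -1], [[0.1, -0.112, 0], -0.4, -1], [[0.125, -0.14, 0], -0.5, -1], [[0.15, -0.168, 0], -0.6, -1], [[0.175, -0.196, 0], -0.7, -1], [[0.2, -0.224, 0], -0.8, -1]])

```text
t: 0.82
tcp_pos: [0.2962, -0.3641, 0.2452]
tool_rot: [0.0, 0.866, 0.499, -0.0]
wrist_force: [0.5, 0.1, 0.5]
finger_gap: 0.0855
```

```bash
python3 go.py vy .22
```

```text
t 0.82 tcp [ 0.2962 -0.3641  0.2452] yaw -30.1 tilt 0.02 gap 0.0855 F [0.5 0.1 0.5]
q [ 1.01  0.08 -0.22  1.95  0.02  1.12  0.25]
shift [ 0.3062 -0.0095  0.0251] twist -1.874 or 4.409
```

>>> apply_moves(plan=[[[0.03, 0, 0], -0.11, -1], [[0.06, 0, 0], -0.22, -1], [[0.09, 0, 0], -0.33, -1], [[0.12, 0, 0], -0.44, -1], [[0.15, 0, 0], -0.55, -1], [[0.18, -0.003, 0], -0.66, -1], [[0.21, -0.005, 0], -0.77, -1], [[0.24, -0.007, 0], -0.88, -1]])

```text
t: 1.48
tcp_pos: [0.4113, -0.154, 0.2452]
tool_rot: [0.0, 0.571, 0.821, -0.0]
wrist_force: [0.5, -0.1, -1.0]
finger_gap: 0.0853
```

```bash
python3 go.py vy .22
```

```text
t 1.48 tcp [ 0.4113 -0.154   0.2452] yaw 20.4 tilt 0.02 gap 0.0853 F [ 0.5 -0.1 -1. ]
q [ 0.75  0.03 -0.49  2.    0.02  1.12  0.6 ]
shift [0.0453 0.049  0.0252] twist -0.994 or 5.289
```

>>> apply_moves(plan=[[[0.008, 0.008, 0], -0.124, -1], [[0.016, 0.016, 0], -0.248, -1], [[0.024, 0.024, 0], -0.372, -1], [[0.03, 0.032, 0], -0.496, -1], [[0.036, 0.04, 0], -0.62, -1], [[0.04, 0.045, 0], -0.744, -1], [[0.045, 0.049, 0], -0.868, -1], [[0.045, 0.049, 0], -0.992, -1]])

```text
t: 2.15
tcp_pos: [0.442, -0.0948, 0.2452]
tool_rot: [-0.0, 0.11, 0.994, 0.0]
wrist_force: [0.3, 0.1, 0.5]
finger_gap: 0.0857
```

```bash
python3 go.py vy .047
python3 - <<'E'
from h import *; from cell import manip
st=manip.state();p=manip.snapshot("wrist");cv2.imwrite("pics/w1.png",p["color"]);T=wfc(p,st)
W=dict(vb=(.5805,.0587),vr=(.5685,-.0753),vy=(.4415,-.0945))
m=mask(p["color"],"yellow").astype(np.uint8);n,L,s,c=cv2.connectedComponentsWithStats(m)
for i in range(1,n):
    if s[i,4]>500:
        f=np.zeros_like(m);cn,_=cv2.findContours((L==i).astype(np.uint8),0,1);cv2.drawContours(f,cn,-1,1,-1)
        ys,xs=np.nonzero(f);C=cloud(p,T,np.c_[xs,ys]);C=C[C[:,2]>.07];print(s[i],C.mean(0),(C.min(0)+C.max(0))/2,np.ptp(C,axis=0))
E
```

```text
t 2.15 tcp [ 0.442  -0.0948  0.2452] yaw 77.4 tilt 0.04 gap 0.0857 F [0.3 0.1 0.5]
q [ 0.69  0.06 -0.6   1.97  0.04  1.12  1.43]
shift [5.000e-04 1.000e-04 1.982e-01] twist 0.001 or 6.284
[ 283  178   68   69 2798] [ 0.43830234 -0.09392353  0.08033412] [ 0.41544957 -0.09444294  0.22135276] [0.09860407 0.05012109 0.30249773]
[ 178  360   49   58 1839] [ 0.57400536 -0.22496702  0.0825334 ] [ 0.4834561  -0.16651147  0.22131433] [0.23461714 0.17715168 0.3025746 ]
```

View pics/w1.png

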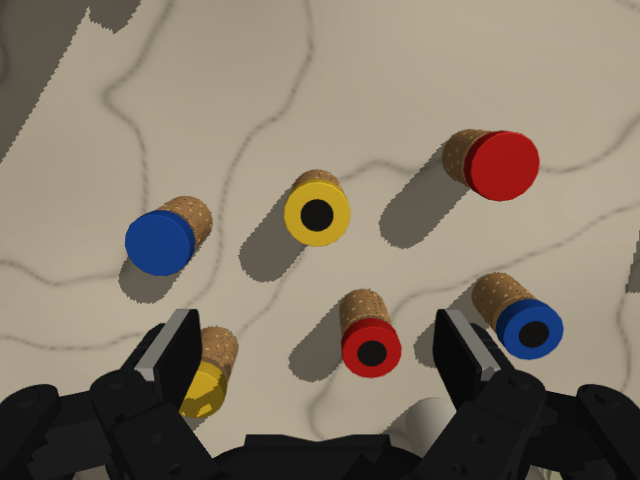

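The wrist view has the vented yellow lid at (317,215), centred between the fingers, and its measured position agrees with the fixed cameras to about 3 mm. I'll descend now.

>>> apply_moves(plan=[[[0, 0, 0.03], 0, -1], [[0, 0, 0.06], 0, -1], [[0, 0, 0.09], 0, -1], [[0, 0, 0.12], 0, -1], [[0, 0, 0.15], 0, -1], [[0, 0, 0.175], 0, -1], [[0, 0, 0.19], 0, -1], [[0, 0, 0.198], 0, -1]])

```text
t: 2.87
tcp_pos: [0.4398, -0.0963, 0.0451]
tool_rot: [-0.002, 0.115, 0.993, 0.0]
wrist_force: [-0.1, 0.9, -0.7]
finger_gap: 0.0855
```

>>> apply_moves(plan=[[[0, 0, 0], 0, -1], [[0, 0, 0], 0, 1], [[0, 0, 0], 0, 1], [[0, 0, 0], 0, 1], [[0, 0, 0], 0, 1], [[0, 0, 0], 0, 1], [[0, 0, 0], 0, 1], [[0, 0, 0], 0, 1]])

```text
t: 3.53
tcp_pos: [0.443, -0.0964, 0.0487]
tool_rot: [0.001, 0.114, 0.993, -0.0]
wrist_force: [-0.4, 0.9, 6.8]
finger_gap: 0.05
```

```bash
python3 go.py My .175
```

```text
t 3.53 tcp [ 0.443  -0.0964  0.0487] yaw 76.9 tilt 0.16 gap 0.05 F [-0.4  0.9  6.8]
q [ 0.59  0.36 -0.54  2.17  0.29  0.68  1.19]
shift [ 0.0433  0.3772 -0.1266] twist -0.007 or 6.276
```

>>> apply_moves(plan=[[[0, 0, -0.004], 0, 1], [[0, 0, -0.012], 0, 1], [[0, 0, -0.025], 0, 1], [[0, 0, -0.045], 0, 1], [[0, 0, -0.07], 0, 1], [[0, 0, -0.095], 0, 1], [[0, 0, -0.115], 0, 1], [[0, 0, -0.125], 0, 1]])

```text
t: 4.2
tcp_pos: [0.4429, -0.0965, 0.1752]
tool_rot: [0.002, 0.114, 0.993, -0.001]
wrist_force: [0.8, -0.2, -2.1]
finger_gap: 0.0497
```

```bash
python3 go.py My .175
python3 - <<'E'
from h import *; from cell import manip
p=manip.snapshot("wrist");cv2.imwrite("pics/w2.png",p["color"])
E
```

```text
t 4.2 tcp [ 0.4429 -0.0965  0.1752] yaw 76.9 tilt 0.26 gap 0.0497 F [ 0.8 -0.2 -2.1]
q [ 0.68  0.15 -0.61  2.06  0.1   0.96  1.36]
shift [ 4.370e-02  3.775e-01 -3.000e-04] twist -0.007 or 6.276
```

View pics/w2.png

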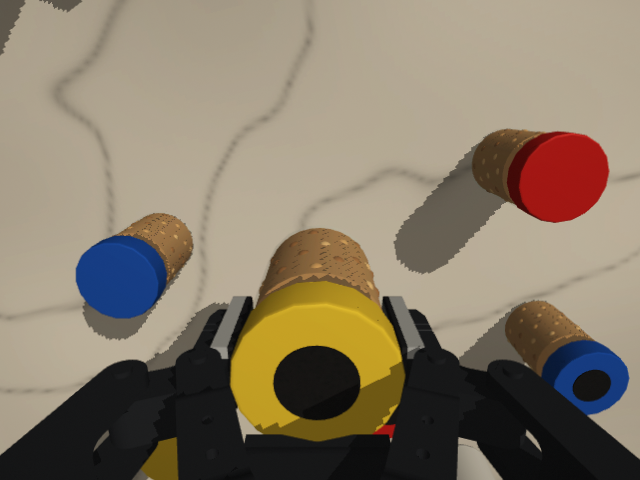

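The yellow jar is held upright, with its lid at (317,365) between the pads. Next I carry it to the yellow mat.

>>> apply_moves(plan=[[[0.001, 0.01, 0], 0, 1], [[0.003, 0.03, 0], 0, 1], [[0.006, 0.055, 0], 0, 1], [[0.01, 0.085, 0], 0, 1], [[0.014, 0.115, 0], 0, 1], [[0.018, 0.145, 0], 0, 1], [[0.022, 0.175, 0], 0, 1], [[0.025, 0.205, 0], 0, 1]])

```text
t: 4.92
tcp_pos: [0.462, 0.1109, 0.1705]
tool_rot: [-0.002, 0.114, 0.994, -0.0]
wrist_force: [1.5, 0.2, -2.2]
finger_gap: 0.0498
```

>>> apply_moves(plan=[[[0.004, 0.03, 0], 0, 1], [[0.007, 0.06, 0], 0, 1], [[0.01, 0.09, 0], 0, 1], [[0.013, 0.12, 0], 0, 1], [[0.016, 0.145, 0], 0, 1], [[0.018, 0.163, 0], 0, 1], [[0.019, 0.172, 0], 0, 1], [[0.019, 0.172, 0], 0, 1]])

```text
t: 5.58
tcp_pos: [0.4825, 0.2835, 0.1709]
tool_rot: [-0.002, 0.112, 0.994, 0.0]
wrist_force: [0.2, -0.6, -1.7]
finger_gap: 0.0496
```

```bash
python3 go.py My .056
```

```text
t 5.58 tcp [0.4825 0.2835 0.1709] yaw 77.1 tilt 0.18 gap 0.0496 F [ 0.2 -0.6 -1.7]
q [ 0.02  0.4  -0.78  1.82  0.31  1.05  0.46]
shift [-0.0043 -0.0017  0.1149] twist -0.003 or 6.28
```

>>> apply_moves(plan=[[[-0.001, 0, 0.008], 0, 1], [[-0.003, -0.001, 0.025], 0, 1], [[-0.004, -0.002, 0.045], 0, 1], [[-0.004, -0.002, 0.065], 0, 1], [[-0.004, -0.002, 0.085], 0, 1], [[-0.004, -0.002, 0.098], 0, 1], [[-0.004, -0.002, 0.104], 0, 1], [[-0.004, -0.002, 0.104], 0, 1]])

```text
t: 6.25
tcp_pos: [0.487, 0.276, 0.0665]
tool_rot: [-0.001, 0.115, 0.993, -0.001]
wrist_force: [1.0, 0.2, -1.6]
finger_gap: 0.0498
```

```bash
python3 go.py My .056
python3 - <<'E'
from h import *; from cell import manip
p=manip.snapshot("side");cv2.imwrite("pics/s1.png",cv2.resize(p["color"][240:480,100:420],None,fx=2.4,fy=2.4))
E
```

```text
t 6.25 tcp [0.487  0.276  0.0665] yaw 76.8 tilt 0.21 gap 0.0498 F [ 1.   0.2 -1.6]
q [-0.04  0.53 -0.7   1.9   0.44  0.87  0.37]
shift [0.0021 0.0046 0.0105] twist -0.008 or 6.275
```

View pics/s1.png

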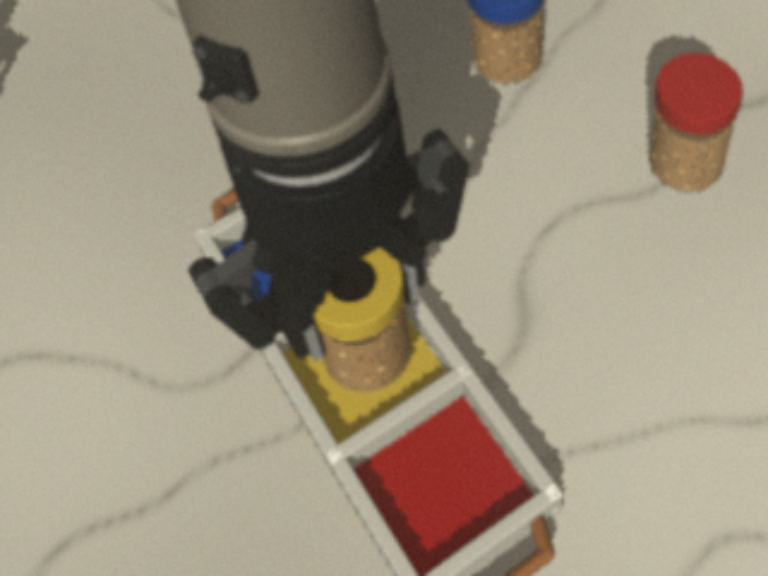

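The jar is inside the yellow pocket and clear of its walls. I'll shift y by 3 mm and lower it slowly.

>>> apply_moves(plan=[[[0.001, 0.002, 0.003], 0, 1], [[0.001, 0.003, 0.006], 0, 1], [[0.001, 0.003, 0.008], 0, 1], [[0.001, 0.003, 0.009], 0, 1], [[0.001, 0.003, 0.01], 0, 1], [[0.001, 0.003, 0.01], 0, 1]])

```text
t: 6.8
tcp_pos: [0.4875, 0.2811, 0.0582]
tool_rot: [0.0, 0.114, 0.993, -0.0]
wrist_force: [-0.6, 1.0, -2.0]
finger_gap: 0.05
```

>>> apply_moves(plan=[[[0, 0, 0.001], 0, 1], [[0, 0, 0.002], 0, 1], [[0, 0, 0.003], 0, 1], [[0, 0, 0.003], 0, 1]])

```text
t: 7.13
tcp_pos: [0.4876, 0.2812, 0.0557]
tool_rot: [0.0, 0.114, 0.993, -0.0]
wrist_force: [-0.9, -0.6, 3.1]
finger_gap: 0.0495
```

Contact: the force went from −2 to +3 N at z = 0.0557, as expected. Releasing.

>>> apply_moves(plan=[[[0, 0, 0], 0, 0.4], [[0, 0, 0], 0, 0], [[0, 0, 0], 0, -0.5], [[0, 0, 0], 0, -1], [[0, 0, 0], 0, -1], [[0, 0, 0], 0, -1], [[0, 0, 0], 0, -1]])

```text
t: 7.72
tcp_pos: [0.4875, 0.2811, 0.0551]
tool_rot: [0.0, 0.114, 0.993, -0.0]
wrist_force: [-0.2, 0.4, 0.1]
finger_gap: 0.0854
```

>>> apply_moves(plan=[[[0, 0, -0.01], 0, -1], [[0, 0, -0.03], 0, -1], [[0, 0, -0.06], 0, -1], [[0, 0, -0.09], 0, -1], [[0, 0, -0.12], 0, -1], [[0, 0, -0.14], 0, -1], [[0, 0, -0.15], 0, -1], [[0, 0, -0.15], 0, -1]])

```text
t: 8.38
tcp_pos: [0.4887, 0.2822, 0.2081]
tool_rot: [0.002, 0.114, 0.993, 0.001]
wrist_force: [0.5, 0.5, -0.7]
finger_gap: 0.0855
```

```bash
python3 go.py vb .18
python3 - <<'E'
from h import *; from cell import manip
p=manip.snapshot("top");cv2.imwrite("pics/t1.png",p["color"])
E
```

```text
t 8.38 tcp [0.4887 0.2822 0.2081] yaw 76.9 tilt 0.3 gap 0.0855 F [ 0.5  0.5 -0.7]
q [ 0.04  0.36 -0.79  1.78  0.28  1.12  0.49]
shift [-0.14   -0.1969  0.0281] twist -0.007 or 6.276
```

View pics/t1.png

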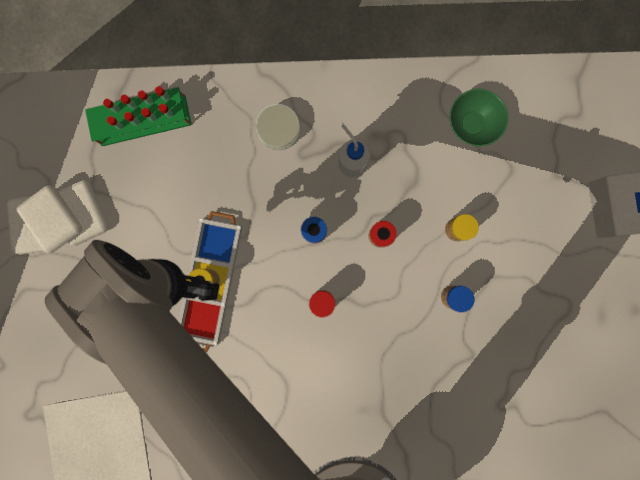

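The yellow jar stands in the yellow pocket (about (205,275)), and the other jars look unmoved. Next is the vented blue jar at (314,230).

>>> apply_moves(plan=[[[-0.02, -0.028, 0], 0, -1], [[-0.04, -0.056, 0], 0, -1], [[-0.06, -0.084, 0], 0, -1], [[-0.08, -0.112, 0], 0, -1], [[-0.1, -0.14, 0], 0, -1], [[-0.12, -0.17, 0], 0, -1], [[-0.14, -0.197, 0], 0, -1], [[-0.14, -0.197, 0], 0, -1]])

```text
t: 9.1
tcp_pos: [0.5806, 0.0474, 0.2023]
tool_rot: [-0.001, 0.12, 0.993, -0.003]
wrist_force: [-0.3, -0.8, -0.5]
finger_gap: 0.0852
```

```bash
python3 go.py vb .0475
python3 - <<'E'
from h import *; from cell import manip
st=manip.state();p=manip.snapshot("wrist");cv2.imwrite("pics/w3.png",p["color"]);T=wfc(p,st)
print(project(p,T,[[.5805,.0587,.08],[.5685,-.0753,.08]]))
E
```

```text
t 9.1 tcp [0.5806 0.0474 0.2023] yaw 76.2 tilt 0.36 gap 0.0852 F [-0.3 -0.8 -0.5]
q [ 0.39  0.38 -0.7   1.74  0.27  1.12  0.94]
shift [0.0025 0.0119 0.1547] twist -0.019 or 6.264
[[334.87422698 231.03283657]
 [135.13828569 259.78959424]]
```

View pics/w3.png

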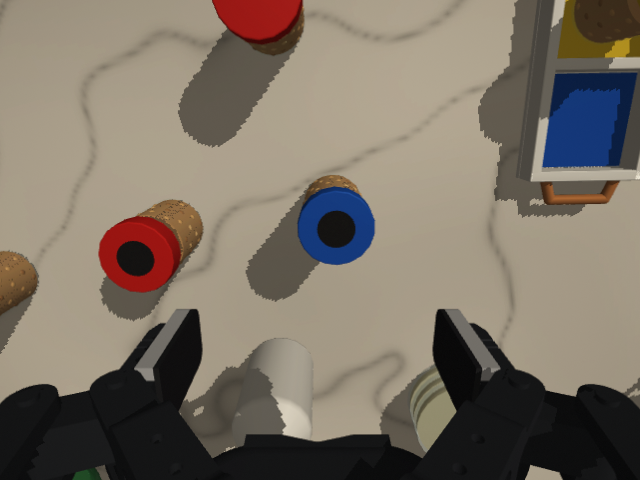

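The projected lid centre (335,231) matches the picture's (336,227). The arm ended about 12 mm off in y, so I'll let it settle and correct.

>>> apply_moves(plan=[[[0, 0, 0], 0, -1], [[0, 0, 0], 0, -1]])

```text
t: 9.32
tcp_pos: [0.578, 0.0589, 0.2041]
tool_rot: [-0.001, 0.113, 0.994, 0.0]
wrist_force: [-0.5, -0.0, -0.2]
finger_gap: 0.0855
```

```bash
python3 go.py vb .0475
```

```text
t 9.32 tcp [0.578  0.0589 0.2041] yaw 77.0 tilt 0.15 gap 0.0855 F [-0.5 -0.  -0.2]
q [ 0.38  0.38 -0.71  1.74  0.27  1.12  0.94]
shift [-0.0029  0.0004  0.1565] twist -0.005 or 6.278
```

It was only swing, and it has settled on target. Descending.

>>> apply_moves(plan=[[[-0.002, 0, 0.015], 0, -1], [[-0.002, 0, 0.04], 0, -1], [[-0.002, 0, 0.065], 0, -1], [[-0.002, 0, 0.09], 0, -1], [[-0.002, 0, 0.115], 0, -1], [[-0.002, 0, 0.135], 0, -1], [[-0.002, 0, 0.148], 0, -1], [[-0.002, 0, 0.154], 0, -1]])

```text
t: 9.98
tcp_pos: [0.5792, 0.0584, 0.0491]
tool_rot: [-0.002, 0.113, 0.994, -0.0]
wrist_force: [0.4, -0.1, 0.3]
finger_gap: 0.0855
```

>>> apply_moves(plan=[[[0, 0, 0], 0, -1], [[0, 0, 0], 0, 1], [[0, 0, 0], 0, 1], [[0, 0, 0], 0, 1], [[0, 0, 0], 0, 1], [[0, 0, 0], 0, 1], [[0, 0, 0], 0, 1], [[0, 0, 0], 0, 1]])

```text
t: 10.65
tcp_pos: [0.5823, 0.0575, 0.0529]
tool_rot: [0.001, 0.114, 0.993, 0.0]
wrist_force: [-0.5, -0.2, 5.6]
finger_gap: 0.0498
```

>>> apply_moves(plan=[[[0, 0, -0.004], 0, 1], [[0, 0, -0.012], 0, 1], [[0, 0, -0.025], 0, 1], [[0, 0, -0.045], 0, 1], [[0, 0, -0.07], 0, 1], [[0, 0, -0.095], 0, 1], [[0, 0, -0.115], 0, 1], [[0, 0, -0.125], 0, 1]])

```text
t: 11.32
tcp_pos: [0.5826, 0.0575, 0.1801]
tool_rot: [0.003, 0.114, 0.993, 0.0]
wrist_force: [-0.3, 0.1, -1.9]
finger_gap: 0.0499
```

```bash
python3 go.py Mb .175
python3 - <<'E'
from h import *; from cell import manip
p=manip.snapshot("wrist");cv2.imwrite("pics/w4.png",p["color"])
E
```

```text
t 11.32 tcp [0.5826 0.0575 0.1801] yaw 76.9 tilt 0.29 gap 0.0499 F [-0.3  0.1 -1.9]
q [ 0.37  0.41 -0.7   1.76  0.3   1.08  0.92]
shift [0.0642 0.196  0.005 ] twist -0.007 or 6.276
```

View pics/w4.png

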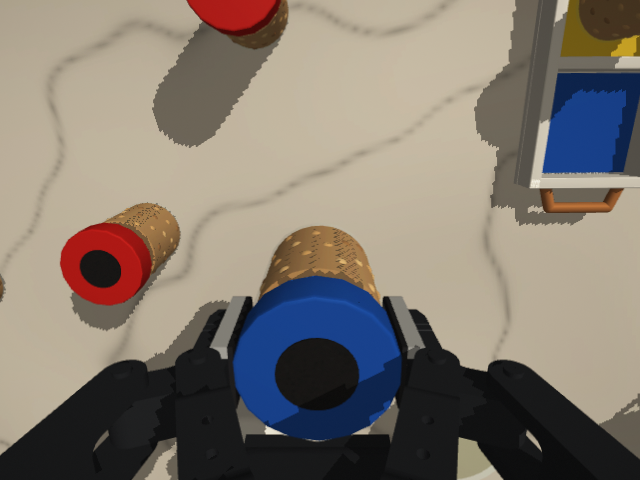

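The blue jar is held upright, with its lid at (317,365). Its contact height on the mat should be TCP z ≈ 0.060. Carrying it over.

>>> apply_moves(plan=[[[0.003, 0.01, 0], 0, 1], [[0.01, 0.03, 0], 0, 1], [[0.018, 0.055, 0], 0, 1], [[0.028, 0.085, 0], 0, 1], [[0.038, 0.115, 0], 0, 1], [[0.048, 0.145, 0], 0, 1], [[0.056, 0.17, 0], 0, 1], [[0.061, 0.187, 0], 0, 1]])

```text
t: 12.03
tcp_pos: [0.5612, 0.2574, 0.1745]
tool_rot: [-0.002, 0.112, 0.994, 0.0]
wrist_force: [-0.2, 0.2, -1.8]
finger_gap: 0.0494
```

>>> apply_moves(plan=[[[0.002, 0.006, 0], 0, 1], [[0.003, 0.009, 0], 0, 1], [[0.003, 0.009, 0], 0, 1], [[0.003, 0.009, 0], 0, 1]])

```text
t: 12.37
tcp_pos: [0.5634, 0.2606, 0.1754]
tool_rot: [-0.0, 0.115, 0.993, -0.001]
wrist_force: [-0.4, 0.7, -1.2]
finger_gap: 0.0498
```

```bash
python3 go.py Mb .06
```

```text
t 12.37 tcp [0.5634 0.2606 0.1754] yaw 76.8 tilt 0.13 gap 0.0498 F [-0.4  0.7 -1.2]
q [ 0.03  0.49 -0.72  1.67  0.35  1.12  0.55]
shift [-0.0006  0.0029  0.1154] twist -0.009 or 6.274
```

>>> apply_moves(plan=[[[0, 0.001, 0.008], 0, 1], [[0, 0.002, 0.025], 0, 1], [[0, 0.002, 0.045], 0, 1], [[0, 0.002, 0.065], 0, 1], [[0, 0.002, 0.085], 0, 1], [[0, 0.002, 0.098], 0, 1], [[0, 0.002, 0.105], 0, 1], [[0, 0.002, 0.105], 0, 1]])

```text
t: 13.03
tcp_pos: [0.5629, 0.2629, 0.0694]
tool_rot: [-0.001, 0.115, 0.993, -0.001]
wrist_force: [-1.0, -0.2, -1.3]
finger_gap: 0.0499
```

>>> apply_moves(plan=[[[0, 0, 0], 0, 1], [[0, 0, 0.003], 0, 1], [[0, 0, 0.006], 0, 1], [[0, 0, 0.007], 0, 1], [[0, 0, 0.007], 0, 1]])

```text
t: 13.45
tcp_pos: [0.5637, 0.2644, 0.0644]
tool_rot: [0.0, 0.114, 0.993, -0.0]
wrist_force: [-0.0, -1.2, -2.5]
finger_gap: 0.0497
```

```bash
python3 go.py Mb .06
```

```text
t 13.45 tcp [0.5637 0.2644 0.0644] yaw 76.9 tilt 0.02 gap 0.0497 F [-0.  -1.2 -2.5]
q [-0.02  0.62 -0.66  1.75  0.46  0.93  0.47]
shift [-0.0011 -0.0012  0.0044] twist -0.007 or 6.276
```

>>> apply_moves(plan=[[[0, 0, 0.001], 0, 1], [[0, 0, 0.002], 0, 1], [[0, 0, 0.003], 0, 1], [[0, 0, 0.004], 0, 1], [[0, 0, 0.005], 0, 1], [[0, 0, 0.005], 0, 1]])

```text
t: 13.95
tcp_pos: [0.5638, 0.2645, 0.0599]
tool_rot: [0.0, 0.114, 0.993, -0.0]
wrist_force: [-1.2, -0.7, 3.2]
finger_gap: 0.0497
```

Contact at z = 0.0599, as predicted. Releasing.

>>> apply_moves(plan=[[[0, 0, 0], 0, 0.4], [[0, 0, 0], 0, 0], [[0, 0, 0], 0, -0.5], [[0, 0, 0], 0, -1], [[0, 0, 0], 0, -1], [[0, 0, 0], 0, -1], [[0, 0, 0], 0, -1]])

```text
t: 14.53
tcp_pos: [0.5637, 0.2644, 0.059]
tool_rot: [-0.0, 0.114, 0.993, -0.0]
wrist_force: [0.6, -0.1, 0.1]
finger_gap: 0.0852
```

>>> apply_moves(plan=[[[0, 0, -0.01], 0, -1], [[0, 0, -0.03], 0, -1], [[0, 0, -0.06], 0, -1], [[0, 0, -0.09], 0, -1], [[0, 0, -0.12], 0, -1], [[0, 0, -0.138], 0, -1], [[0, 0, -0.144], 0, -1], [[0, 0, -0.144], 0, -1]])

```text
t: 15.2
tcp_pos: [0.5646, 0.2651, 0.2056]
tool_rot: [0.002, 0.114, 0.993, 0.001]
wrist_force: [0.6, -0.2, -0.8]
finger_gap: 0.0855
```

```bash
python3 go.py vr .2
```

```text
t 15.2 tcp [0.5646 0.2651 0.2056] yaw 76.9 tilt 0.23 gap 0.0855 F [ 0.6 -0.2 -0.8]
q [ 0.04  0.46 -0.74  1.64  0.33  1.17  0.56]
shift [-0.081  -0.3307  0.0051] twist -0.007 or 6.276
```

>>> apply_moves(plan=[[[-0.005, -0.02, 0], 0, -1], [[-0.012, -0.05, 0], 0, -1], [[-0.02, -0.08, 0], 0, -1], [[-0.027, -0.11, 0], 0, -1], [[-0.034, -0.14, 0], 0, -1], [[-0.042, -0.17, 0], 0, -1], [[-0.049, -0.2, 0], 0, -1], [[-0.056, -0.23, 0], 0, -1]])

```text
t: 15.87
tcp_pos: [0.5647, 0.0258, 0.2013]
tool_rot: [-0.002, 0.114, 0.993, -0.0]
wrist_force: [-0.3, -0.3, 0.3]
finger_gap: 0.0855
```

>>> apply_moves(plan=[[[-0.007, -0.03, 0], 0, -1], [[-0.014, -0.06, 0], 0, -1], [[-0.02, -0.083, 0], 0, -1], [[-0.023, -0.096, 0], 0, -1], [[-0.024, -0.1, 0], 0, -1], [[-0.024, -0.1, 0], 0, -1], [[-0.024, -0.1, 0], 0, -1]])

```text
t: 16.45
tcp_pos: [0.5666, -0.073, 0.2028]
tool_rot: [-0.0, 0.113, 0.994, 0.001]
wrist_force: [-0.6, 0.8, -0.6]
finger_gap: 0.0856
```

```bash
python3 go.py vr .05
python3 - <<'E'
from h import *; from cell import manip
st=manip.state();p=manip.snapshot("wrist");cv2.imwrite("pics/w5.png",p["color"]);T=wfc(p,st)
print(project(p,T,[[.5685,-.0753,.08]]))
E
```

```text
t 16.45 tcp [ 0.5666 -0.073   0.2028] yaw 77.0 tilt 0.1 gap 0.0856 F [-0.6  0.8 -0.6]
q [ 0.59  0.35 -0.67  1.76  0.24  1.11  1.19]
shift [-0.0026 -0.002   0.1528] twist -0.005 or 6.278
[[313.86883583 238.21778589]]
```

View pics/w5.png

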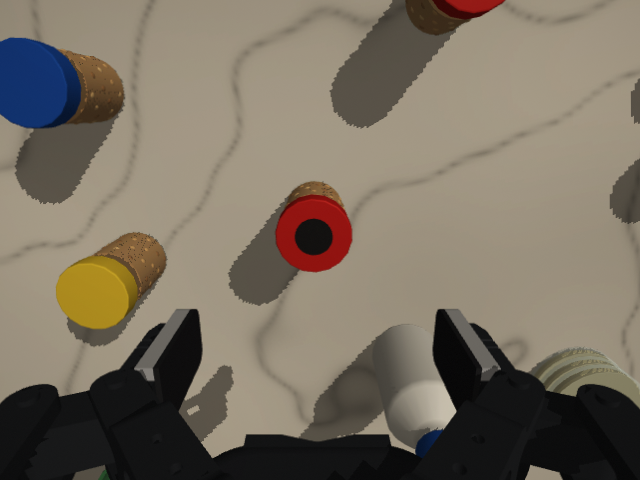

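The lid sits at (314,235) and was predicted at (314,238). The bottle's cap at (430,440) is near the wrist's far side, so I check the clearance in the fixed views before descending.

Run:
```python
from h import *; from cell import manip
a=manip.snapshot("top");b=manip.snapshot("side")
cv2.imwrite("pics/ts2.png",np.vstack([cv2.resize(np.hstack([a["color"],b["color"]]),(800,300))]))
cv2.imwrite("pics/s2.png",b["color"])
T=wfc(a)
ys,xs=np.mgrid[60:330,150:560];m=a["depth"][60:330,150:560]>0
C=cloud(a,T,np.c_[xs[m],ys[m]]);q=np.array([.717,-.022])
for r in (.05,.07,.09,.11,.13):
    d=np.hypot(*(C[:,:2]-q).T);s=C[(d<r)&(C[:,2]>.2)&(C[:,2]<.9)];print(r,len(s),s[:,2].min() if len(s) else None)
T=wfc(b);ys,xs=np.mgrid[0:480,0:640];m=b["depth"]>0
C=cloud(b,T,np.c_[xs[m],ys[m]])
for r in (.05,.07,.09,.11,.13):
    d=np.hypot(*(C[:,:2]-q).T);s=C[(d<r)&(C[:,2]>.2)&(C[:,2]<.9)];print(r,len(s),s[:,2].min() if len(s) else None)
```

```text
0.05 0 None
0.07 0 None
0.09 0 None
0.11 0 None
0.13 617 0.2547740621897674
0.05 0 None
0.07 0 None
0.09 0 None
0.11 0 None
0.13 298 0.22139717271236348
```

View pics/ts2.png

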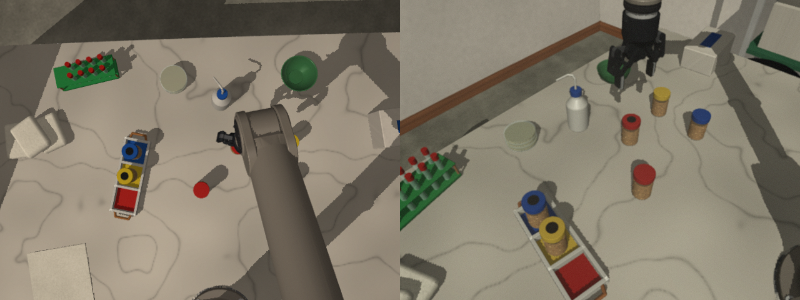

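The wrist stays at least 0.11 m from the bottle axis, so a vertical descent is safe. Both placed jars look well seated.

>>> apply_moves(plan=[[[-0.002, -0.001, 0.015], 0, -1], [[-0.002, -0.001, 0.04], 0, -1], [[-0.002, -0.001, 0.065], 0, -1], [[-0.002, -0.001, 0.09], 0, -1], [[-0.002, -0.001, 0.115], 0, -1], [[-0.002, -0.001, 0.135], 0, -1], [[-0.002, -0.001, 0.148], 0, -1], [[-0.002, -0.001, 0.153], 0, -1]])

```text
t: 17.27
tcp_pos: [0.5673, -0.0754, 0.0484]
tool_rot: [-0.002, 0.113, 0.994, 0.0]
wrist_force: [-0.4, -0.4, 0.3]
finger_gap: 0.0855
```

>>> apply_moves(plan=[[[0, 0, 0], 0, -1], [[0, 0, 0], 0, 1], [[0, 0, 0], 0, 1], [[0, 0, 0], 0, 1], [[0, 0, 0], 0, 1], [[0, 0, 0], 0, 1], [[0, 0, 0], 0, 1], [[0, 0, 0], 0, 1]])

```text
t: 17.93
tcp_pos: [0.5697, -0.0766, 0.0519]
tool_rot: [0.001, 0.114, 0.993, -0.0]
wrist_force: [-0.7, 1.2, 7.1]
finger_gap: 0.0498
```

>>> apply_moves(plan=[[[0, 0, -0.004], 0, 1], [[0, 0, -0.012], 0, 1], [[0, 0, -0.025], 0, 1], [[0, 0, -0.045], 0, 1], [[0, 0, -0.07], 0, 1], [[0, 0, -0.095], 0, 1], [[0, 0, -0.12], 0, 1], [[0, 0, -0.135], 0, 1]])

```text
t: 18.6
tcp_pos: [0.5697, -0.0763, 0.1892]
tool_rot: [0.002, 0.114, 0.993, -0.0]
wrist_force: [0.9, 0.0, -1.6]
finger_gap: 0.0495
```

```bash
python3 go.py Mr .185
python3 - <<'E'
from h import *; from cell import manip
p=manip.snapshot("wrist");cv2.imwrite("pics/w6.png",p["color"])
E
```

```text
t 18.6 tcp [ 0.5697 -0.0763  0.1892] yaw 76.9 tilt 0.26 gap 0.0495 F [ 0.9  0.  -1.6]
q [ 0.59  0.37 -0.66  1.78  0.26  1.08  1.18]
shift [0.2429 0.3283 0.0032] twist -0.007 or 6.276
```

View pics/w6.png

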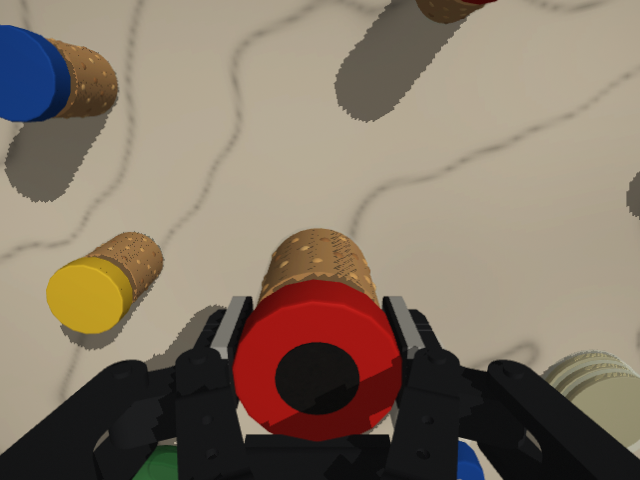

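The red jar is held upright, with its lid at (317,365). Carrying it to the red mat, where contact is expected at z ≈ 0.059.

>>> apply_moves(plan=[[[0.006, 0.008, 0], 0, 1], [[0.018, 0.024, 0], 0, 1], [[0.034, 0.046, 0], 0, 1], [[0.052, 0.07, 0], 0, 1], [[0.07, 0.094, 0], 0, 1], [[0.088, 0.118, 0], 0, 1], [[0.106, 0.142, 0], 0, 1], [[0.123, 0.166, 0], 0, 1]])

```text
t: 19.32
tcp_pos: [0.4836, 0.1144, 0.1839]
tool_rot: [-0.002, 0.114, 0.994, -0.001]
wrist_force: [0.3, 0.2, -2.1]
finger_gap: 0.0499
```

>>> apply_moves(plan=[[[0.018, 0.024, 0], 0, 1], [[0.036, 0.049, 0], 0, 1], [[0.054, 0.073, 0], 0, 1], [[0.072, 0.097, 0], 0, 1], [[0.09, 0.121, 0], 0, 1], [[0.105, 0.142, 0], 0, 1], [[0.115, 0.156, 0], 0, 1], [[0.12, 0.162, 0], 0, 1]])

```text
t: 19.98
tcp_pos: [0.4029, 0.3006, 0.1843]
tool_rot: [-0.001, 0.111, 0.994, 0.0]
wrist_force: [0.4, 0.2, -1.5]
finger_gap: 0.0497
```

>>> apply_moves(plan=[[[0, 0, 0], 0, 1], [[0, 0, 0], 0, 1], [[0, 0, 0], 0, 1]])

```text
t: 20.23
tcp_pos: [0.4066, 0.2961, 0.1846]
tool_rot: [-0.0, 0.115, 0.993, -0.001]
wrist_force: [0.2, 0.2, -1.4]
finger_gap: 0.0498
```

```bash
python3 go.py Mr .059
```

```text
t 20.23 tcp [0.4066 0.2961 0.1846] yaw 76.8 tilt 0.12 gap 0.0498 F [ 0.2  0.2 -1.4]
q [ 0.03  0.28 -0.86  1.93  0.25  1.04  0.39]
shift [-0.0004  0.0028  0.1256] twist -0.009 or 6.274
```

>>> apply_moves(plan=[[[0, 0.001, 0.01], 0, 1], [[0, 0.002, 0.03], 0, 1], [[0, 0.002, 0.052], 0, 1], [[0, 0.002, 0.074], 0, 1], [[0, 0.002, 0.094], 0, 1], [[0, 0.002, 0.108], 0, 1], [[0, 0.002, 0.115], 0, 1], [[0, 0.002, 0.116], 0, 1]])

```text
t: 20.9
tcp_pos: [0.4061, 0.2982, 0.0673]
tool_rot: [-0.001, 0.115, 0.993, -0.001]
wrist_force: [0.2, -1.1, -2.1]
finger_gap: 0.0502
```

>>> apply_moves(plan=[[[0, 0, 0], 0, 1], [[0, 0, 0.002], 0, 1], [[0, 0, 0.004], 0, 1], [[0, 0, 0.006], 0, 1], [[0, 0, 0.006], 0, 1]])

```text
t: 21.32
tcp_pos: [0.4068, 0.2999, 0.0634]
tool_rot: [0.0, 0.114, 0.993, -0.0]
wrist_force: [-0.5, -0.4, -2.0]
finger_gap: 0.0499
```

```bash
python3 go.py Mr .059
```

```text
t 21.32 tcp [0.4068 0.2999 0.0634] yaw 76.9 tilt 0.03 gap 0.0499 F [-0.5 -0.4 -2. ]
q [-0.09  0.46 -0.77  2.03  0.44  0.81  0.23]
shift [-0.001  -0.0012  0.0044] twist -0.007 or 6.276
```

>>> apply_moves(plan=[[[0, 0, 0.001], 0, 1], [[0, 0, 0.002], 0, 1], [[0, 0, 0.003], 0, 1], [[0, 0, 0.004], 0, 1], [[0, 0, 0.005], 0, 1], [[0, 0, 0.005], 0, 1]])

```text
t: 21.82
tcp_pos: [0.4067, 0.3001, 0.0589]
tool_rot: [0.0, 0.114, 0.993, -0.0]
wrist_force: [-1.0, -1.3, 5.9]
finger_gap: 0.0495
```

Contact (+5.9 N) at z = 0.0589. I'll release, lift and back off for a final look.

>>> apply_moves(plan=[[[0, 0, 0], 0, 0.4], [[0, 0, 0], 0, 0], [[0, 0, 0], 0, -0.5], [[0, 0, 0], 0, -1], [[0, 0, 0], 0, -1], [[0, 0, 0], 0, -1], [[0, 0, 0], 0, -1]])

```text
t: 22.4
tcp_pos: [0.4067, 0.2999, 0.0582]
tool_rot: [0.0, 0.114, 0.993, 0.0]
wrist_force: [-1.0, -0.1, 0.6]
finger_gap: 0.0855
```

>>> apply_moves(plan=[[[0, 0, -0.01], 0, -1], [[0, 0, -0.03], 0, -1], [[0, 0, -0.06], 0, -1], [[0, 0, -0.09], 0, -1], [[0, 0, -0.12], 0, -1], [[0, 0, -0.15], 0, -1], [[0, 0, -0.18], 0, -1], [[0, 0, -0.2], 0, -1]])

```text
t: 23.07
tcp_pos: [0.407, 0.301, 0.2619]
tool_rot: [0.002, 0.114, 0.994, 0.001]
wrist_force: [0.4, 0.5, -0.3]
finger_gap: 0.0858
```

>>> apply_moves(plan=[[[0.0, -0.03, 0], 0, -1], [[0.0, -0.06, 0], 0, -1], [[0.0, -0.1, 0], 0, -1], [[0.0, -0.14, 0], 0, -1], [[0.0, -0.18, 0], 0, -1], [[0.0, -0.22, 0], 0, -1], [[0, -0.25, 0], 0, -1], [[0, -0.25, 0], 0, -1]])

```text
t: 23.73
tcp_pos: [0.3481, 0.051, 0.2583]
tool_rot: [-0.0, 0.119, 0.993, -0.002]
wrist_force: [-0.3, 0.4, 0.4]
finger_gap: 0.0852
```

```bash
python3 go.py Mr .2
python3 - <<'E'
from h import *; from cell import manip
P={n:manip.snapshot(n) for n in("top","side")}
cv2.imwrite("pics/ts3.png",cv2.resize(np.hstack([P[n]["color"] for n in P]),(800,300)))
cv2.imwrite("pics/t3.png",P["top"]["color"])
W=dict(vb=(.5645,.263,.087,"blue"),vy=(.486,.281,.087,"yellow"),vr=(.4075,.2985,.087,"red"),py=(.5775,-.2352,.08,"yellow"),pr=(.4370,.0468,.08,"red"),pb=(.4390,-.2208,.08,"blue"))
for n,p in P.items():
    T=wfc(p);ys,xs=np.mgrid[0:480,0:640]
    C=cloud(p,T,np.c_[xs.ravel(),ys.ravel()]);ok=p["depth"].ravel()>0
    for k,(x,y,z,c) in W.items():
        s=C[ok&(np.hypot(C[:,0]-x,C[:,1]-y)<.04)&(abs(C[:,2]-z)<.007)]
        if len(s)<30: print(n,k,"hidden",len(s));continue
        A=np.c_[s[:,:2],np.ones(len(s))];f=np.linalg.lstsq(A,s[:,2],rcond=None)[0]
        print(n,k,"off mm",np.round((s[:,:2].mean(0)-[x,y])*1e3,1),"z",s[:,2].mean().round(4),"tilt deg",np.rad2deg(np.hypot(f[0],f[1])).round(1),len(s))
    s=C[ok&(np.hypot(C[:,0]-.717,C[:,1]+.022)<.06)&(C[:,2]>.1)&(C[:,2]<.2)];print("bottle",s.mean(0) if len(s) else None)
E
```

```text
t 23.73 tcp [0.3481 0.051  0.2583] yaw 76.4 tilt 0.2 gap 0.0852 F [-0.3  0.4  0.4]
q [ 0.44 -0.18 -0.61  2.14 -0.11  1.16  1.21]
shift [0.0006 0.2548 0.0574] twist -0.016 or 6.267
top vb off mm [-1.9  1.1] z 0.0873 tilt deg 0.8 551
top vy off mm [ 0.4 -0.4] z 0.0871 tilt deg 1.0 556
top vr off mm [0.1 0.7] z 0.0873 tilt deg 0.9 545
top py off mm [-0.4  0.4] z 0.0802 tilt deg 1.3 555
top pr off mm [-0.3  0.9] z 0.0801 tilt deg 0.2 545
top pb off mm [0.2 0.8] z 0.08 tilt deg 0.7 547
bottle [ 0.72471299 -0.02061222  0.13461795]
side vb off mm [-4.9  3.1] z 0.0886 tilt deg 3.2 1114
side vy off mm [-2.2  1.6] z 0.0885 tilt deg 2.8 1344
side vr off mm [-3.1  2.2] z 0.0884 tilt deg 1.5 1642
side py off mm [-3.1  3. ] z 0.0808 tilt deg 5.0 455
side pr off mm [-2.6  2.5] z 0.0807 tilt deg 2.8 899
side pb off mm [-8.1  4.7] z 0.0807 tilt deg 5.5 238
bottle [ 0.72277773 -0.01825875  0.13202318]
```

View pics/ts3.png

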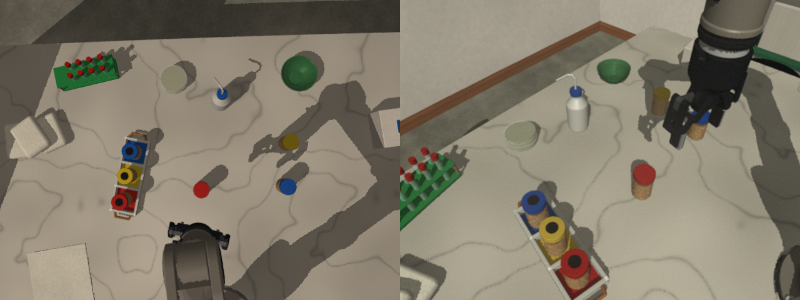

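All three vented jars stand in pockets of their own colour, and the others are unmoved. I'll let the arm settle, then hand in.

>>> apply_moves(plan=[[[0, 0, 0], 0, -1], [[0, 0, 0], 0, -1], [[0, 0, 0], 0, -1], [[0, 0, 0], 0, -1]])

```text
t: 24.17
tcp_pos: [0.3501, 0.0574, 0.2583]
tool_rot: [-0.0, 0.113, 0.994, 0.0]
wrist_force: [0.7, -0.1, -0.1]
finger_gap: 0.0857
```

```bash
python3 -c "
from cell import manip
print(manip.job_done())"
```

```text
the job is handed in; nothing more can be done
None
```

The yellow, blue and red vented jars each stand on the mat of their lid colour. I lowered each one until it touched the mat and then let go. I handed the job in at about 24 s with the gripper clear of everything.

- **Vented jars:** in the last top view they sit within about 2.5 mm of their mat centres, with lid tops at 0.087 m (80 mm jar plus 7 mm standing height), tilted no more than about 1°.
- **Plain jars and bottle:** in the top view the plain jars are within 1 mm of where they started. The bottle shows no shift in the pictures; I did not get a number for it that compares directly with its start.
- **Disagreement:** the side view reads jar offsets of 3–6 mm, and about 9 mm for the plain blue jar, which the gripper partly hid. It also reads tilts up to about 5.5° on the plain jars and about 3° on the vented ones. It sees the near lid sides as well as the tops, and it was already a few mm off in this direction before any move. I took the top view's figures, and the side view's are within the limits too.

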